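# Rock the angle gauge on the slant rest to its mark and hold it

### The arm

A 6-joint arm with a two-finger parallel gripper is mounted at the origin on the work surface. World frame = base frame: x ahead of the robot, y to its left, z up, the work surface at z = 0. Lengths are in m, angles in rad, forces in N, time in s.
With the tool pointing down it reaches from about 0.35 to 0.85 m from the base axis. Payload 8.1 kg.
Tool frame: the origin (TCP) lies at the very end of the fingers, on their centre line; the grasp point (between the pads) lies 19 mm behind it; z points along the fingers, y is the line along which they close (so a half turn about z gives the same grasp; the last joint's range is limited). The gripper opens to 93 mm and grips with 3 to 60 N. Pads are 15 mm wide; open, the fingers measure 128 mm over their backs; the gripper's body (75 mm by 188 mm) begins 65 mm behind the grasp point.
Start: joints at [-1.268, 0.13, 1.488, -0, 1.523, -0.085], TCP at [0.227, -0.555, 0.219] pointing down, gripper open.
Joint ranges: [-2.96, 2.96], [-0.89, 2.26], [0.02, 2.5], [-1.34, 4.48], [0, 2.73], [-2.66, 2.66]. Speed limits (rad/s): [2.39, 2.39, 2.79, 3.14, 3.14, 3.14].

### API

Orientations are given as a rotation vector (axis times angle).
In Python, from plant import monitor, eyes, ticket gives the robot as it stands.
- The arm moves only by the tool arm_command, never from a script. Its argument "deltas" is a list that holds one entry, the list of rows, each a list of 6 numbers: the shift along the world's x, y, z in cm, then the turn, a rotation vector about the world's x, y, z in degrees. In form: [[[tx, ty, tz, rx, ry, rz], ...]]. A call has 1 to 12 rows; each row shifts and turns the commanded pose from where the row before left it; what a row does not reach is not made up. A row lasts 1/12 s, in which the tool goes at most 41.7 mm and 7.16 degrees, less where a joint would pass 70% of its speed; a pose out of reach is approached as far as the arm can. A call is refused whole if a number of a shift passes 4.17 or a number of a turn 7.16, either way. A call with a gripper value outside its range is refused whole. "gripper" is the opening, from -1 (shut) to 1 (fully open), set as the call begins (left out, the last holds). The fingers move at their own pace and stop on an object; "squeeze" is the grip in N (left out, the last holds). Time passes only in rows, so rows that do not move let the fingers close. It gives the time, the measured TCP pose, the force, the opening and the grip force at its end, in the units of the state.
- monitor.read_state(): the state, without advancing time (a new reading comes with each control period).
- eyes.read_camera(name): name is "scene" or "top" or "wrist"; returns the picture (480x640x3 uint8, blue, green, red); there is no depth.
- eyes.camera_model(name): a dict with "fx", "fy", "cx", "cy" (pixels), "rvec" (rotation vector, rad) and "tvec" (3), from world to camera coordinates, as OpenCV has them. Camera axes: x right, y down, z forward; pixel columns grow to the right and rows downward; lengths in m; the calibration is good to about 2 mm. The wrist camera is an equidistant fisheye: a pixel r from the principal point sees the ray r / f radians off the axis. A picture is of the moment at which its call begins: read the wrist's pose just before it. camera_model takes no time and is no camera call; for the wrist camera it gives the pose at the moment of the call.
- ticket.close_job(): hands the job in; it is judged then, once.
The state is a dict: "t": time; "q": joint angles; "dq": joint speeds; "joint_torque": joint torques, N m; "tool_pos": TCP position; "orientation": TCP orientation; "force": force on the tool from outside, world axes, zero at the start; "wrist_torque": the same for the moment, N m; "opening": finger opening in m; "gripper_force": force on a finger pad.
Only numpy, scipy, OpenCV 4.12 (cv2) and the standard library are available. Lean on these libraries where they do the work, as an engineer would, in place of code of your own. Each camera call takes 0.05 s, during which the arm holds its last target. There are 200 camera calls.

### The job

Pick the yellow angle gauge up by its black grip and stand it level across the round ridge of the blue slant rest, centred on the ridge with its dial square to it. Keeping the foot pressed on the ridge, rock the gauge sideways until its free-swinging black pointer settles on the red mark, then finish holding it still there: do not let go, and do not lift it off the ridge, so that a colleague can shim the rest to that slope. Leave the plant tray, the dishes and the tub alone.

Things in the scene. Friction and masses are not known exactly. Their poses are not given: they have to be found in the camera images.
- gauge: The loose angle gauge, about 0.36 kg, 180 mm tall. Origin: centre of its foot's flat underside; z up, x the way the white dial looks (at the start roughly world +x), y along the dial's width. Steel foot 50 (x) x 90 (y) x 10 mm; yellow plate 12 (x) x 130 (y) mm from 10 to 135 mm up, white dial on its +x face; black grip block 24 (x) x 28 (y) mm from 135 to 180 mm up.
- gauge_grip (a point): Centre of the black grip block, 160 mm above the gauge's origin on its z axis; axes as the gauge's. A good place for the point between the finger pads; fingers closing along the gauge's y (across 28 mm) hold it firmly against rocking.
- pointer (a joint): Angle (rad) of the black pendulum pointer from the gauge's own straight-down line; 0 when level. Pivot 112 mm above the foot's underside, axis along the gauge's x; it swings freely, hangs plumb and settles within about a second. Positive: tip towards the gauge's +y. Leaning the gauge's top towards its +y by angle a (turning it by -a about its x) makes it read +a.
- mark (a joint): Angle (rad) of the red mark on the dial, measured just like the pointer; between 0.18 and 0.36, always on the gauge's +y side, different each time, and it cannot be shifted. The pointer is to come to this value.
- pointer_tip (a point): Tip of the black pointer, 80 mm below the pivot, 12 mm in front of the gauge's mid plane.
- mark_tip (a point): The point on the red mark (a red radial stripe 6 mm wide ending in a red tab on the lower dial) where the pointer's tip lies when it reads the mark: 80 mm from the pivot, 12 mm in front of the mid plane.
- rest: The slant rest, fixed. Origin: centre of its underside; z up. Blue base 120 (x) x 130 (y) x 22 mm; along its x, over the middle, a level aluminium rib with a rounded top (bar of radius 10 mm, 120 mm long, axis 50 mm up, top 60 mm up). Uneven shoulders: a step to 34 mm up along the +y edge (y 30 to 65 mm), 22 mm on the other side. The gauge's foot goes across the ridge.
- ridge_top (a point): Middle of the ridge's top line, 60 mm above the bench; axes as the rest's (x along the ridge, z up). The gauge stands here with its x along the ridge, either way round.
- tray: Bystander: open steel tray with green plantlets, 160 x 120 x 22 mm; origin centre of underside.
- tub: Bystander: clear plastic cup, 76 mm wide, 75 mm tall; origin centre of underside.
- dishes: Bystander: stack of two flat round dishes, 84 mm wide, 28 mm tall; origin centre of underside.

How it is judged:
On the way:
1. the held gauge stands level (pointer within 0.1 rad of zero) on the ridge, centred and square to it (contact force between gauge and rest above 0.3 N and contact force between the fingers and gauge above 1 N and z of gauge in the frame of rest above 0.045 m and y of gauge in the frame of rest between -0.02 and 0.02 m and x of gauge in the frame of rest between -0.04 and 0.04 m and angle between the x axis of gauge and the x axis of rest, either way round below 0.2 rad and value of joint pointer between -0.1 and 0.1 rad), for 0.2 s.
At the end, for the whole second after the job is handed in: The fingers still hold the gauge (over 1 N), its foot presses on the ridge (over 0.3 N) within 20 mm of the foot's centre line and 40 mm along the ridge from its middle, square to the ridge within 0.2 rad; the pointer's tip is at rest within 6 mm of the red mark's point (contact force between gauge and rest above 0.3 N and contact force between the fingers and gauge above 1 N and z of gauge in the frame of rest above 0.045 m and y of gauge in the frame of rest between -0.02 and 0.02 m and x of gauge in the frame of rest between -0.04 and 0.04 m and angle between the x axis of gauge and the x axis of rest, either way round below 0.2 rad and distance between pointer_tip and mark_tip below 0.006 m and velocity of joint pointer between -0.3 and 0.3 rad/s and linear speed of gauge below 0.02 m/s and angular speed of gauge below 0.15 rad/s); the arm keeps its last pose, push and grip.
It fails at once if the gauge is tipped over (angle between gauge's own z axis and vertical above 0.8 rad).
It fails at once if a bystander (tray) is pushed away (distance of tray from where it was at the start of the episode above 0.03 m).
It fails at once if a bystander (tub) is pushed away (distance of tub from where it was at the start of the episode above 0.03 m).
It fails at once if a bystander (dishes) is pushed away (distance of dishes from where it was at the start of the episode above 0.03 m).
It also fails if it takes over 48 s, if anything falls off the work surface, if the arm or the gripper's body presses on something with over 40 N, if the wrist force passes 120 N, or if a joint passes its speed limit or range.

## Working session

There is one attempt and no reset: what is moved stays moved. The work goes in short steps, Python scripts to look and compute and a tool call to move; the robot and the scene stay as the last step left them, time stands still between calls to the robot, and variables do not carry over. Pictures are saved under pics/ and viewed, at most 10 in all, crops included, and the job is handed in when it is done.

Besides the shell and the picture viewer there is one more tool, called after "Emit:" by a JSON object that holds its "op" and its "data", one argument or row to a line. arm_command: Moves the arm, as the interface text tells. Its arguments: {"type":"object","properties":{"deltas":{"type":"array"},"gripper":{"type":"number"},"squeeze":{"type":"number"}},"required":["deltas"]}

```bash
mkdir -p pics; cat > h.py <<'E'
import numpy as np, cv2
from plant import monitor, eyes, ticket
def model(n):
    m=eyes.camera_model(n); R=cv2.Rodrigues(np.array(m["rvec"],float))[0]; return m,R,np.array(m["tvec"],float).ravel()
def ray(M,u,v,fish=False):
    m,R,t=M; a=np.array([(u-m["cx"])/m["fx"],(v-m["cy"])/m["fy"]])
    if fish:
        r=np.linalg.norm(a)+1e-12; d=np.r_[a/r*np.sin(r),np.cos(r)]
    else: d=np.r_[a,1]
    d/=np.linalg.norm(d); return -R.T@t, R.T@d
def atz(M,u,v,z,fish=False):
    o,d=ray(M,u,v,fish); return o+d*(z-o[2])/d[2]
def tri(rs):
    A=sum(np.eye(3)-np.outer(d,d) for o,d in rs); b=sum((np.eye(3)-np.outer(d,d))@o for o,d in rs); return np.linalg.solve(A,b)
def proj(M,p):
    m,R,t=M; c=R@np.array(p)+t; return m["fx"]*c[0]/c[2]+m["cx"], m["fy"]*c[1]/c[2]+m["cy"]
E
python3 - <<'E'
from h import *
for n in ("scene","top"):
    cv2.imwrite(f"pics/{n}0.png",eyes.read_camera(n)); M=model(n); o,d=ray(M,320,240); print(n,o.round(3),d.round(3),M[0]["fx"])
E
```

```text
scene [ 1.043 -0.248  0.732] [-0.569  0.308 -0.763] 471.5724356249728
top [0.547 0.002 0.841] [ 0.06  -0.033 -0.998] 468.86481714193417
```

View pics/scene0.png

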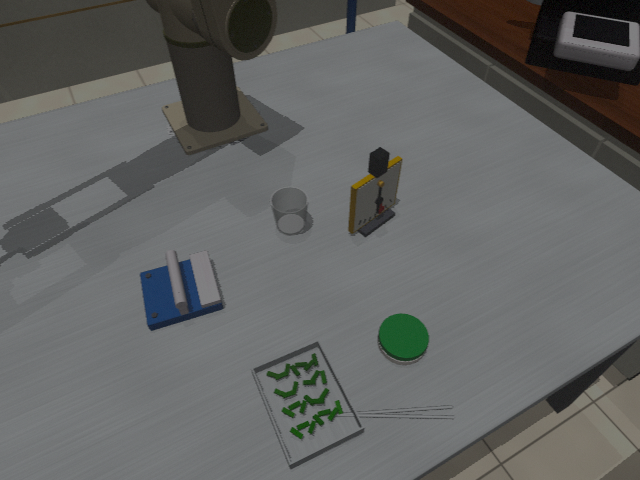

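View pics/top0.png

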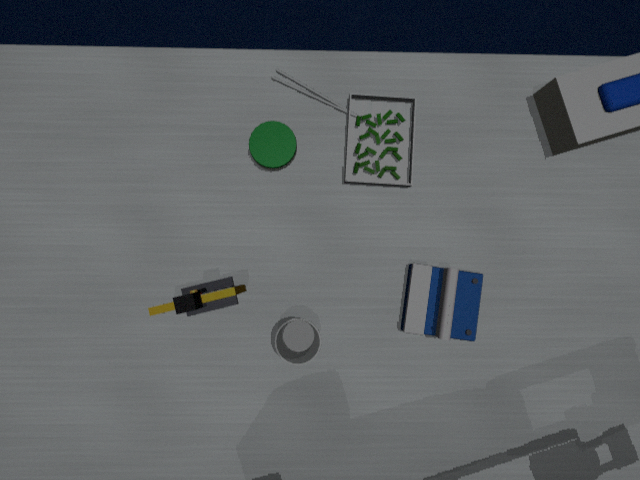

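The scene view shows the gauge at (375,195), rest at (180,290), tub at (290,210), dishes at (403,338) and tray at (307,400). In the top view the gauge is at (195,298), rest at (442,302), tub at (296,340). I'll enlarge crops to read the corners.

```bash
python3 - <<'E'
from h import *
s=cv2.imread("pics/scene0.png");t=cv2.imread("pics/top0.png")
c=lambda im,x,y:cv2.resize(im[y:y+100,x:x+133],(400,300),interpolation=cv2.INTER_CUBIC)
a=cv2.vconcat([cv2.hconcat([c(s,310,140),c(s,120,240)]),cv2.hconcat([c(t,135,250),c(t,375,250)])])
cv2.imwrite("pics/crop.png",cv2.convertScaleAbs(a,alpha=1.5,beta=10))
E
```

```text
(no output)
```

View pics/crop.png

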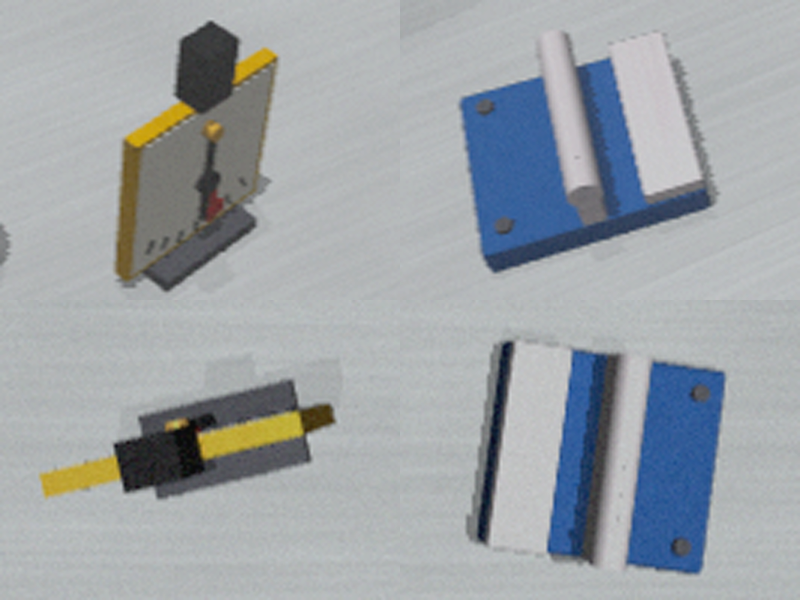

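```bash
python3 - <<'E'
from h import *
S=model("scene");T=model("top")
off={'s':(310,140,0,0),'r':(120,240,400,0),'g':(135,250,0,300),'R':(375,250,400,300)}
def px(k,x,y):
    a,b,c,d=off[k]; return a+(x-c+.5)*133/400-.5, b+(y-d+.5)/3-.5
tz=lambda k,x,y,z:atz(T if k in'gR' else S,*px(k,x,y),z)
P=lambda n,a:print(n,np.round(np.array(a)*1000,1).tolist())
f=[tz('g',*c,.01) for c in((140,415),(293,381),(310,460),(158,497))]; P("foot c",np.mean(f,0))
d=(f[0]-f[1]+f[3]-f[2]);print("yaw y-dir",np.degrees(np.arctan2(-d[0],d[1])), np.linalg.norm(d)/2)
tr=lambda k1,a,k2,b:tri([ray(S,*px(k1,*a)),ray(T,*px(k2,*b))])
pl=[tr('s',a,'g',b) for a,b in(((278,60),(40,473)),((265,48),(46,497)),((137,148),(301,410)),((124,138),(303,432)))]
P("plate",pl);P("plate c",np.mean(pl,0));d=pl[0]-pl[2]+pl[1]-pl[3];print("yaw",np.degrees(np.arctan2(-d[0],d[1])))
gr=[tr('s',a,'g',b) for a,b in(((239,38),(115,443)),((178,42),(188,480)),((211,22),(123,491)))];P("grip",gr);P("grip c",(gr[0]+gr[1])/2)
st=[tr('r',a,'R',b) for a,b in(((611,43),(549,553)),((663,32),(490,543)),((705,183),(513,341)),((647,198),(572,350)))];P("step",st)
q=[tz('R',*b,.034) for b in((549,553),(490,543),(513,341),(572,350))];P("step top-only",q);d=q[2]-q[1]+q[3]-q[0]
yaw=np.arctan2(d[1],d[0]);print("rest yaw",np.degrees(yaw)); P("ctr from step",np.mean(q,0)[:2]-np.array([-np.sin(yaw),np.cos(yaw)])*.0475)
b=[tz('R',*c,.022) for c in((724,372),(700,573))];P("base",b);d=b[0]-b[1];y2=np.arctan2(d[1],d[0]);print(np.degrees(y2));P("ctr from base",np.mean(b,0)[:2]+np.array([-np.sin(y2),np.cos(y2)])*.065)
r=[tz('R',*c,.05) for c in((615,355),(650,357),(597,568),(632,568))];P("ridge",r);P("rc",np.mean(r,0));d=r[0]+r[1]-r[2]-r[3];print(np.degrees(np.arctan2(d[1],d[0])))
P("ridge tri",[tr('r',(554,33),'R',(613,568)),tr('r',(580,190),'R',(633,356))])
for n,u,v,z in(("tub",298,340,.0375),("dish",273,145,.028),("tray",379,140,.022)):P(n,atz(T,u,v,z))
s=monitor.read_state();print(s["t"],s["orientation"],s["opening"])
E
```

```text
foot c [497.8, 168.2, 10.0]
yaw y-dir 13.394425877447144 0.09028842795920376
plate [[487.6, 235.9, 129.6], [476.4, 232.2, 132.8], [519.9, 107.5, 135.2], [508.7, 105.8, 135.1]]
plate c [498.1, 170.4, 133.2]
yaw 14.217968229956584
grip [[505.9, 185.8, 180.3], [488.9, 152.8, 177.7], [483.3, 181.4, 178.6]]
grip c [497.4, 169.3, 179.0]
step [[436.5, -200.9, 36.4], [441.4, -168.4, 33.6], [556.9, -184.1, 27.1], [551.9, -217.8, 29.2]]
step top-only [[435.0, -203.9, 34.0], [440.7, -170.0, 34.0], [556.2, -184.0, 34.0], [551.2, -218.2, 34.0]]
rest yaw -6.947082332700731
ctr from step [490.0, -241.2]
base [[538.8, -311.2, 22.0], [421.9, -295.3, 22.0]]
-7.741365520952305
ctr from base [489.1, -238.8]
ridge [[548.4, -238.3, 50.0], [547.4, -258.3, 50.0], [428.9, -226.8, 50.0], [428.9, -246.6, 50.0]]
rc [488.4, -242.5, 50.0]
-5.540468730518864
ridge tri [[431.3, -230.8, 58.4], [547.6, -248.0, 53.8]]
tub [425.3, 12.6, 37.5]
dish [762.2, 59.1, 28.0]
tray [775.4, -128.6, 22.0]
0.1 [-3.08115725e+00 -6.04995621e-01  3.20131245e-04] 0.09308706609672592
```

Rest centre ≈ (0.489, −0.241), yaw ≈ −7°. Gauge ≈ (0.498, 0.169), yaw ≈ 13.8°. I'll move above the gauge now.

Emit:
{"op": "arm_command", "data": {
  "deltas": [
    [[1.1, 3, 0.2, 0, 0, -0.35], [1.1, 3, 0.2, 0, 0, -0.35], [1.1, 3, 0.2, 0, 0, -0.35], [1.1, 3, 0.2, 0, 0, -0.35], [1.1, 3, 0.2, 0, 0, -0.35], [1.1, 3, 0.2, 0, 0, -0.35], [1.1, 3, 0.2, 0, 0, -0.35], [1.1, 3, 0.2, 0, 0, -0.35], [1.1, 3, 0.2, 0, 0, -0.35], [1.1, 3, 0.2, 0, 0, -0.35], [1.1, 3, 0.2, 0, 0, -0.35], [1.1, 3, 0.2, 0, 0, -0.35]]
  ],
  "gripper": 1,
  "squeeze": 40
}}

```text
t: 1.1
tool_pos: [0.3589, -0.1939, 0.2424]
orientation: [-3.103, -0.491, 0.0]
force: [0.7, -0.5, -0.3]
opening: 0.0931
gripper_force: 0.0
```

Emit:
{"op": "arm_command", "data": {
  "deltas": [
    [[1.1, 3, 0, 0, 0, -0.35], [1.1, 3, 0, 0, 0, -0.35], [1.1, 3, 0, 0, 0, -0.35], [1.1, 3, 0, 0, 0, -0.35], [1.1, 3, 0, 0, 0, -0.35], [1.1, 3, 0, 0, 0, -0.35], [1.1, 3, 0, 0, 0, -0.35], [1.1, 3, 0, 0, 0, -0.35], [1.1, 3, 0, 0, 0, -0.35], [1.1, 3, 0, 0, 0, -0.35], [1.2, 3, 0, 0, 0, -0.35], [1.2, 3, 0, 0, 0, -0.35]]
  ]
}}

```text
t: 2.1
tool_pos: [0.4929, 0.1662, 0.2421]
orientation: [3.119, 0.378, -0.001]
force: [-0.0, -1.2, 0.1]
opening: 0.093
gripper_force: 0.0
```

```bash
python3 - <<'E'
from h import *
from scipy.spatial.transform import Rotation as Ro
M=model("wrist");cv2.imwrite("pics/w1.png",eyes.read_camera("wrist"))
s=monitor.read_state();R=Ro.from_rotvec(s["orientation"]).as_matrix();print(s["t"],s["tool_pos"],R.round(3).tolist(),s["q"])
o,d=ray(M,320,240);print(o,d,M[0]["fx"])
np.savez("w1.npz",R=M[1],t=M[2])
E
```

```text
2.15 [0.49390553 0.1706408  0.24163892] [[0.971, 0.24, -0.0], [0.24, -0.971, 0.003], [0.0, -0.003, -1.0]] [ 0.23245172 -0.08940009  1.6692933   0.00284358  1.56151907  1.56077163]
[0.5587985  0.1833114  0.40916943] [-0.23515846 -0.06156514 -0.97000527] 371.64829954431775
```

View pics/w1.png

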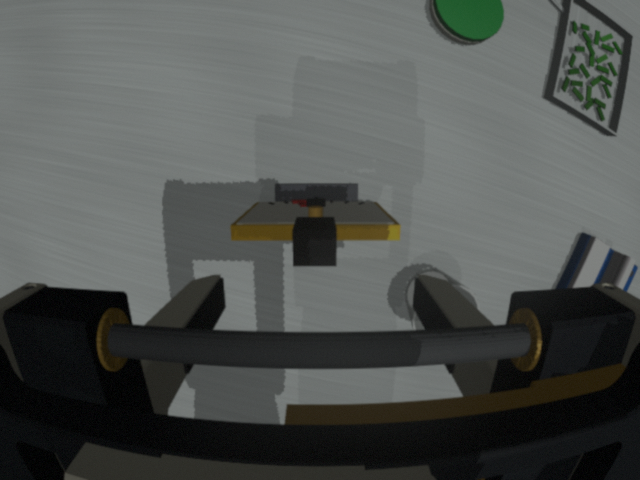

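The wrist picture shows the grip's top face at about (293–336, 240–265), square between the fingers, with the plate along rows 222–240.

```bash
python3 - <<'E'
from h import *
m=eyes.camera_model("wrist");z=np.load("w1.npz");M=(m,z["R"],z["t"])
for u,v,h in((293,265.5,.18),(336.5,265.5,.18),(232,240,.135),(400,240,.135),(275,184,.01),(358,184,.01)):print(u,v,atz(M,u,v,h,True).round(4))
im=cv2.imread("pics/w1.png");print(im[205:275:2,315].mean(1).astype(int).tolist())
E
```

```text
293 265.5 [0.4825 0.1817 0.18  ]
336.5 265.5 [0.4893 0.1543 0.18  ]
232 240 [0.476  0.2321 0.135 ]
400 240 [0.5071 0.1059 0.135 ]
275 184 [0.5109 0.2201 0.01  ]
358 184 [0.5323 0.1331 0.01  ]
[28, 45, 64, 66, 67, 64, 36, 14, 16, 19, 19, 17, 19, 21, 21, 19, 25, 24, 31, 30, 31, 28, 29, 29, 30, 29, 29, 32, 30, 29, 51, 107, 114, 111, 111]
```

Emit:
{"op": "arm_command", "data": {
  "deltas": [
    [[0.36, 0, -1, 0, 0, 0], [0, 0, -1.5, 0, 0, 0], [0, 0, -1.5, 0, 0, 0], [0, 0, -1.5, 0, 0, 0], [0, 0, -1.5, 0, 0, 0], [0, 0, -1.5, 0, 0, 0], [0, 0, -1, 0, 0, 0], [0, 0, -0.5, 0, 0, 0], [0, 0, 0, 0, 0, 0]]
  ]
}}

```text
t: 2.9
tool_pos: [0.4955, 0.1638, 0.1409]
orientation: [3.118, 0.377, -0.004]
force: [-0.1, -0.4, -0.4]
opening: 0.0931
gripper_force: 0.0
```

Emit:
{"op": "arm_command", "data": {
  "deltas": [
    [[0, 0, 0, 0, 0, 0], [0, 0, 0, 0, 0, 0], [0, 0, 0, 0, 0, 0], [0, 0, 0, 0, 0, 0], [0, 0, 0, 0, 0, 0], [0, 0, 0, 0, 0, 0], [0, 0, 0, 0, 0, 0], [0, 0, 0, 0, 0, 0]]
  ],
  "gripper": -1,
  "squeeze": 50
}}

```text
t: 3.57
tool_pos: [0.4965, 0.1646, 0.1427]
orientation: [3.119, 0.378, 0.0]
force: [-0.5, 0.2, -1.0]
opening: 0.0443
gripper_force: 0.0
```

The arm settled about 6 mm off in y, so I'll stop the closing and centre first.

Emit:
{"op": "arm_command", "data": {
  "deltas": [
    [[0.1, 0.3, 0, 0, 0, 0], [0, 0.3, 0, 0, 0, 0], [0, 0, 0, 0, 0, 0], [0, 0, 0, 0, 0, 0], [0, 0, 0, 0, 0, 0], [0, 0, 0, 0, 0, 0]]
  ],
  "gripper": 0.1
}}

```text
t: 4.07
tool_pos: [0.4975, 0.1706, 0.1426]
orientation: [3.119, 0.378, -0.0]
force: [-1.0, -0.1, 0.3]
opening: 0.0514
gripper_force: 0.0
```

```bash
python3 - <<'E'
from h import *
s=monitor.read_state();print(s["t"],s["tool_pos"],s["opening"],s["force"])
M=model("wrist");im=eyes.read_camera("wrist");cv2.imwrite("pics/w2.png",im);np.savez("w2.npz",R=M[1],t=M[2])
E
```

```text
4.0667 [0.49747676 0.17055818 0.14260316] 0.0514262862949057 [-1.02575244 -0.06209469  0.32590901]
```

View pics/w2.png

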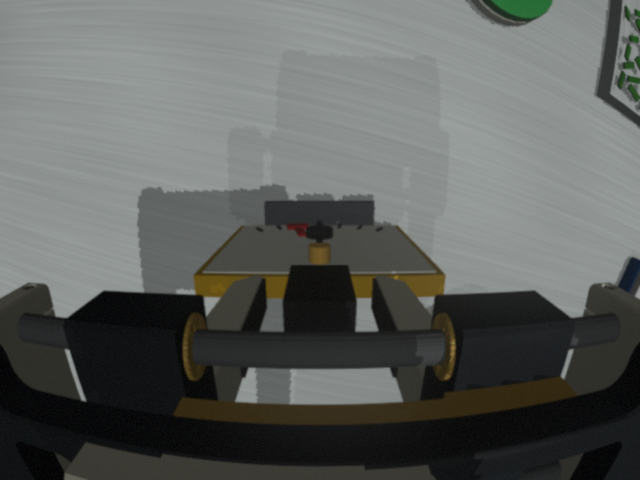

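The grip (285–355) sits centred between the fingers (265 and 372); the red mark shows at (297,229), the +y side. Now close.

Emit:
{"op": "arm_command", "data": {
  "deltas": [
    [[0, 0, 0, 0, 0, 0], [0, 0, 0, 0, 0, 0], [0, 0, 0, 0, 0, 0], [0, 0, 0, 0, 0, 0], [0, 0, 0, 0, 0, 0], [0, 0, 0, 0, 0, 0], [0, 0, 0, 0, 0, 0], [0, 0, 0, 0, 0, 0]]
  ],
  "gripper": -1,
  "squeeze": 50
}}

```text
t: 4.78
tool_pos: [0.4975, 0.1705, 0.1426]
orientation: [3.119, 0.378, -0.0]
force: [-0.0, -0.4, -0.4]
opening: 0.0277
gripper_force: 50.0
```

Emit:
{"op": "arm_command", "data": {
  "deltas": [
    [[0, 0, 0.5, 0, 0, 0], [0, 0, 1, 0, 0, 0], [0, 0, 1.5, 0, 0, 0], [0, 0, 2, 0, 0, 0], [0, 0, 2, 0, 0, 0], [0, 0, 2, 0, 0, 0], [0, 0, 1.5, 0, 0, 0], [0, 0, 0.5, 0, 0, 0], [0, 0, 0, 0, 0, 0], [0, 0, 0, 0, 0, 0]]
  ]
}}

```text
t: 5.62
tool_pos: [0.4974, 0.1705, 0.2523]
orientation: [3.119, 0.378, -0.0]
force: [-0.2, 0.0, -4.9]
opening: 0.0277
gripper_force: 50.0
```

Emit:
{"op": "arm_command", "data": {
  "deltas": [
    [[0, -1, 0, 0, 0, -1], [0, -2, 0, 0, 0, -1.5], [0, -3, 0, 0, 0, -1.5], [0, -3, 0, 0, 0, -1.5], [-0.1, -3, 0, 0, 0, -1.5], [-0.1, -3, 0, 0, 0, -1.5], [-0.1, -3, 0, 0, 0, -1.5], [-0.1, -3, 0, 0, 0, -1.5], [-0.1, -3, 0, 0, 0, -1.5], [-0.1, -3, 0, 0, 0, -1.5]]
  ]
}}

```text
t: 6.45
tool_pos: [0.4901, -0.1013, 0.2511]
orientation: [-3.141, 0.022, 0.004]
force: [1.5, 0.2, -3.5]
opening: 0.0277
gripper_force: 50.0
```

Emit:
{"op": "arm_command", "data": {
  "deltas": [
    [[-0.1, -3, 0, 0, 0, -1.5], [-0.1, -3, 0, 0, 0, -1.5], [0, -3, 0, 0, 0, -1.5], [0, -3, 0, 0, 0, -1.5], [0, -1.5, 0, 0, 0, -0.5], [0, -0.6, 0, 0, 0, 0], [0, 0, 0, 0, 0, 0], [0, 0, 0, 0, 0, 0], [0, 0, 0, 0, 0, 0], [0, 0, 0, 0, 0, 0], [0, 0, 0, 0, 0, 0]]
  ]
}}

```text
t: 7.37
tool_pos: [0.4898, -0.2393, 0.2528]
orientation: [-3.136, 0.194, -0.0]
force: [0.1, 0.3, -3.2]
opening: 0.0282
gripper_force: 50.0
```

```bash
python3 - <<'E'
from h import *
s=monitor.read_state();print(s["t"],s["tool_pos"],s["opening"],s["force"],s["orientation"],s["wrist_torque"])
M=model("wrist");im=eyes.read_camera("wrist");np.savez("w3.npz",R=M[1],t=M[2])
sc=eyes.read_camera("scene");cv2.imwrite("pics/s3.png",sc);cv2.imwrite("pics/w3.png",im)
c=cv2.resize(sc[140:360,80:300],(600,600),interpolation=cv2.INTER_CUBIC)
cv2.imwrite("pics/c3.png",cv2.convertScaleAbs(c,alpha=1.4))
E
```

```text
7.3667 [ 0.48978806 -0.23934402  0.25276827] 0.028182297983212597 [ 0.0797877   0.32446166 -3.17439821] [-3.13550938e+00  1.94038998e-01 -4.00857689e-04] [0.02221169 0.00996349 0.03165827]
```

View pics/w3.png

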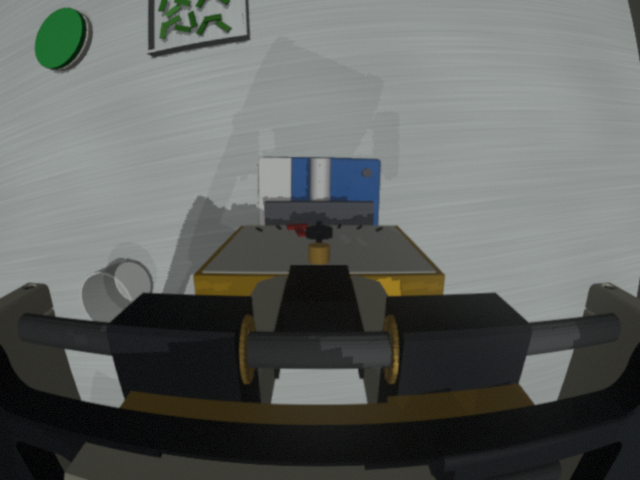

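View pics/c3.png

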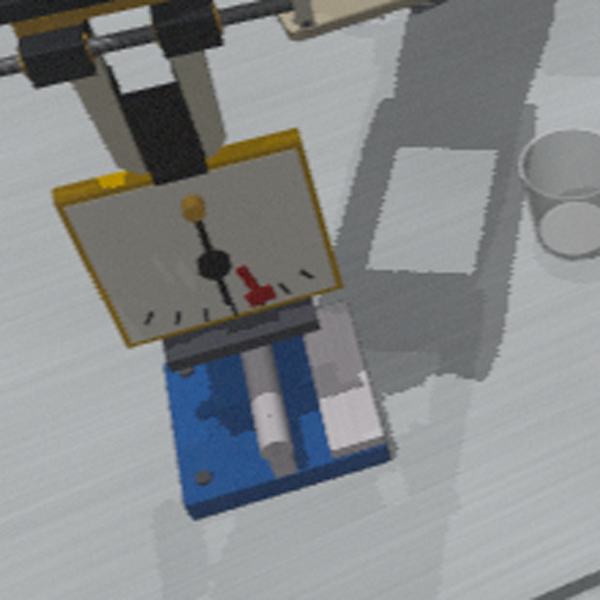

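Gauge is held square above the rest; in the crop the pivot is at (193,208), pointer tip near (235,312), red tab at about (262,292). I'll compute the mark angle from the red pixels, and the ridge line from the wrist view.

```bash
cat >> h.py <<'E'
def dial(M,O,Rg,u,v,h):   # pixel -> (y,z) in gauge frame on plane x=h
    o,d=ray(M,u,v); o=Rg.T@(o-O); d=Rg.T@d; p=o+d*(h-o[0])/d[0]; return p[1:]
def mask(im,kind,box):
    h=cv2.cvtColor(im,cv2.COLOR_BGR2HSV).astype(int); b=np.zeros(im.shape[:2],bool); b[box[1]:box[3],box[0]:box[2]]=1
    m=((h[...,0]<8)|(h[...,0]>172))&(h[...,1]>120)&(h[...,2]>40) if kind=="red" else (h[...,2]<55)
    return np.argwhere(m&b)[:,::-1]
E
python3 - <<'E'
from h import *
from scipy.spatial.transform import Rotation as Ro
S=model("scene");im=cv2.imread("pics/s3.png")
O=np.array([.4898,-.2393,.1102]);Rg=Ro.from_euler('z',-7.08,degrees=True).as_matrix()
for y,z in((0,.112),(0,.032),(.065,.135),(-.065,.135),(.065,.01)):
    p=proj(S,O+Rg@[.006,y,z]);print("pred crop",(y,z),np.round((np.array(p)-[80,140])*600/220))
r=mask(im,"red",(150,220,200,270));print(len(r))
for h in(.006,.007,.012):
    q=np.array([dial(S,O,Rg,u,v,h) for u,v in r]);a=np.arctan2(q[:,0],.112-q[:,1]);rad=np.hypot(q[:,0],.112-q[:,1])
    print(h,"angle mean",a.mean(),"weighted",[ (round(float(a[(rad>lo)&(rad<lo+.01)].mean()),3),int(((rad>lo)&(rad<lo+.01)).sum())) for lo in np.arange(.04,.1,.01) if ((rad>lo)&(rad<lo+.01)).any()])
def cp(x,y):return 80+(x+.5)*220/600-.5,140+(y+.5)*220/600-.5
print("knob",dial(S,O,Rg,*cp(193,208),.012),"ptr tip",dial(S,O,Rg,*cp(235,314),.012),"mid",dial(S,O,Rg,*cp(222,290),.012))
z=np.load("w3.npz");M=(eyes.camera_model("wrist"),z["R"],z["t"])
for u,v in((310,157),(330,157),(310.5,200),(331,200)):
    g=Ro.from_euler('z',-7.08,degrees=True).as_matrix().T@(atz(M,u,v,.052,True)-[.4898,-.2393,0]);print("ridge in gauge fr",g.round(4))
E
```

```text
pred crop (0, 0.112) [190. 199.]
pred crop (0, 0.032) [226. 292.]
pred crop (0.065, 0.135) [300. 139.]
pred crop (-0.065, 0.135) [ 50. 202.]
pred crop (0.065, 0.01) [341. 286.]
87
0.006 angle mean 0.1891926109461645 weighted [(0.184, 12), (0.191, 16), (0.19, 27), (0.189, 32)]
0.007 angle mean 0.19266926537952997 weighted [(0.191, 14), (0.195, 15), (0.193, 32), (0.192, 26)]
0.012 angle mean 0.21150415962299976 weighted [(0.215, 5), (0.216, 17), (0.211, 19), (0.211, 42), (0.199, 4)]
knob [0.00039203 0.11158718] ptr tip [0.00057485 0.01900292] mid [-0.00128622  0.04234157]
ridge in gauge fr [0.0597 0.0093 0.052 ]
ridge in gauge fr [ 0.0597 -0.0103  0.052 ]
ridge in gauge fr [0.0168 0.0089 0.052 ]
ridge in gauge fr [ 0.0169 -0.0115  0.052 ]
```

Emit:
{"op": "arm_command", "data": {
  "deltas": [
    [[0, 0, -0.6, 0, 0, 0], [0, 0, -1, 0, 0, 0], [0, 0, -1, 0, 0, 0], [0, 0, -1, 0, 0, 0], [0, 0, -0.6, 0, 0, 0], [0, 0, -0.3, 0, 0, 0], [0, 0, -0.1, 0, 0, 0], [0, 0, 0, 0, 0, 0], [0, 0, 0, 0, 0, 0], [0, 0, 0, 0, 0, 0], [0, 0, 0, 0, 0, 0]]
  ]
}}

```text
t: 8.38
tool_pos: [0.4898, -0.2406, 0.2073]
orientation: [3.135, -0.197, 0.002]
force: [-0.8, -0.2, -3.2]
opening: 0.0277
gripper_force: 50.0
```

Emit:
{"op": "arm_command", "data": {
  "deltas": [
    [[0, 0, -0.1, 0, 0, 0], [0, 0, -0.1, 0, 0, 0], [0, 0, -0.1, 0, 0, 0], [0, 0, -0.1, 0, 0, 0], [0, 0, -0.1, 0, 0, 0], [0, 0, 0, 0, 0, 0], [0, 0, 0, 0, 0, 0]]
  ]
}}

```text
t: 8.97
tool_pos: [0.4897, -0.2405, 0.2025]
orientation: [3.135, -0.197, 0.001]
force: [-2.1, 0.6, 5.3]
opening: 0.0279
gripper_force: 50.0
```

Foot is pressing at about 9 N, level. Hold briefly, then rock about the ridge by ~11.5°.

Emit:
{"op": "arm_command", "data": {
  "deltas": [
    [[0, 0, 0, 0, 0, 0], [0, 0, 0, 0, 0, 0], [0, 0, 0, 0, 0, 0], [0, 0, 0, 0, 0, 0], [0, 0, 0, 0, 0, 0], [0, 0, 0, 0, 0, 0]]
  ]
}}

```text
t: 9.47
tool_pos: [0.4897, -0.2405, 0.2025]
orientation: [3.135, -0.197, 0.001]
force: [-1.9, 2.4, 5.9]
opening: 0.0278
gripper_force: 50.0
```

Emit:
{"op": "arm_command", "data": {
  "deltas": [
    [[0.03, 0.23, 0, -0.95, 0.12, 0], [0.03, 0.23, -0.01, -0.95, 0.12, 0], [0.03, 0.23, -0.01, -0.95, 0.12, 0], [0.03, 0.23, -0.01, -0.95, 0.12, 0], [0.03, 0.23, -0.02, -0.95, 0.12, 0], [0.03, 0.23, -0.02, -0.95, 0.12, 0], [0, 0, 0, 0, 0, 0], [0, 0, 0, 0, 0, 0]]
  ]
}}

```text
t: 10.13
tool_pos: [0.4916, -0.2263, 0.2019]
orientation: [3.035, -0.189, -0.008]
force: [-2.5, 1.9, 6.8]
opening: 0.028
gripper_force: 50.0
```

Emit:
{"op": "arm_command", "data": {
  "deltas": [
    [[0.03, 0.23, -0.02, -0.95, 0.12, 0], [0.03, 0.23, -0.03, -0.95, 0.12, 0], [0.03, 0.23, -0.03, -0.95, 0.12, 0], [0.03, 0.23, -0.03, -0.95, 0.12, 0], [0.03, 0.23, -0.04, -0.95, 0.12, 0], [0.03, 0.23, -0.04, -0.95, 0.12, 0], [0, 0, 0, 0, 0, 0], [0, 0, 0, 0, 0, 0], [0, 0, 0, 0, 0, 0], [0, 0, 0, 0, 0, 0], [0, 0, 0, 0, 0, 0], [0, 0, 0, 0, 0, 0]]
  ]
}}

```text
t: 11.13
tool_pos: [0.4934, -0.2125, 0.2]
orientation: [2.936, -0.184, -0.017]
force: [-2.6, 3.0, 7.8]
opening: 0.0278
gripper_force: 50.0
```

```bash
python3 - <<'E'
from h import *
s=monitor.read_state();print(s["t"],s["tool_pos"],s["opening"],s["force"],s["orientation"])
im=eyes.read_camera("scene");cv2.imwrite("pics/s4.png",im);cv2.imwrite("pics/w4.png",eyes.read_camera("wrist"))
c=cv2.resize(im[190:340,110:260],(600,600),interpolation=cv2.INTER_CUBIC)
cv2.imwrite("pics/c4.png",cv2.convertScaleAbs(c,alpha=1.4))
E
```

```text
11.1333 [ 0.49342729 -0.21246617  0.20001028] 0.027818595939049253 [-2.60663864  3.04558868  7.81238202] [ 2.93603527 -0.18417503 -0.01723597]
```

View pics/c4.png

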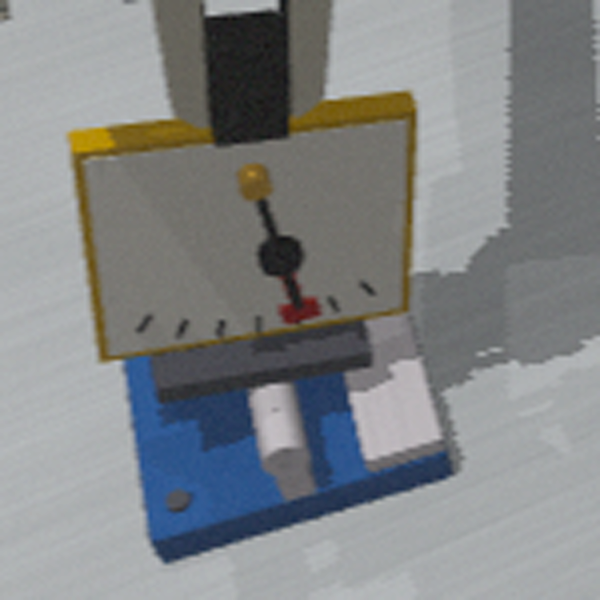

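The pointer's tip (300,307) lies over the red tab (300,313); the foot is on the ridge. A numeric check before handing in:

```bash
python3 - <<'E'
from h import *
from scipy.spatial.transform import Rotation as Ro
s=monitor.read_state();R=Ro.from_rotvec(s["orientation"]).as_matrix()
z=-R[:,2];y=-R[:,1] if R[1,1]<0 else R[:,1];x=np.cross(y,z);Rg=np.c_[x,y,z];O=np.array(s["tool_pos"])-z*.1426
print("tilt",np.arctan2(z[1],z[2]),"yaw",np.degrees(np.arctan2(x[1],x[0])),"O",O,s["force"],np.abs(s["dq"]).max())
S=model("scene");im=cv2.imread("pics/s4.png")
f=lambda x,y:(110+(x+.5)/4-.5,190+(y+.5)/4-.5)
r=mask(im,"red",(165,255,195,275))
for h in(.006,.008,.012):
    q=np.array([dial(S,O,Rg,u,v,h) for u,v in r]);print("mark",h,q.mean(0),np.arctan2(q[:,0].mean(),.112-q[:,1].mean()))
for p in((255,180),(281,256),(300,305)):
    q=dial(S,O,Rg,*f(*p),.012);print("ptr",q,np.arctan2(q[0],.112-q[1]))
E
```

```text
tilt 0.19869715614992173 yaw -7.173495523006426 O [ 0.49001452 -0.2406286   0.06026682] [-2.77705423  3.18860336  7.2740551 ] 0.0017987383868196063
mark 0.006 [0.01801015 0.02195957] 0.1974175922649378
mark 0.008 [0.01767723 0.02434383] 0.19899651321877304
mark 0.012 [0.01701138 0.02911237] 0.20242338911366858
ptr [0.00119158 0.1129355 ] 2.236382893304283
ptr [0.01031016 0.0661418 ] 0.22114976333381295
ptr [0.01759724 0.03327772] 0.21992020525904007
```

```bash
python3 -c "
from plant import ticket
print(ticket.close_job())"
```

```text
the job is handed in; nothing more can be done
None
```

I've handed the job in with the gauge held still on the ridge, foot pressing at roughly 11 N and pointer about 0.02 rad (2 mm) or less from the red mark by camera; the judge gave no verdict.

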